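# Set the lamp's aim screw: bottom it, then back off a quarter turn

## Robot

A 7-joint arm with a two-finger parallel gripper is mounted at the origin on the work surface. World frame = base frame: x ahead of the robot, y to its left, z up, the work surface at z = 0. Lengths are in m, angles in rad, forces in N, time in s.
With the tool pointing down it reaches from about 0.375 to 0.925 m from the base axis. Payload 3.1 kg.
Tool frame: the origin (TCP) lies between the finger pads; the fingertips stand 19 mm ahead of it and the grasp point (between the pads) is the TCP; z points along the fingers, y is the direction in which the jaws open and shut (so a half turn about z gives the same grasp; the last joint's range is limited). The gripper opens to 85 mm and grips with 20 to 120 N. Pads are 22 mm wide; open, the fingers measure 114 mm over their backs; the gripper's body (76 mm by 85 mm) begins 54 mm behind the grasp point. The pads swing forward as they close: fully open they stand 13 mm farther back than shut.
Start: joints at [-1.204, 0.383, 0.044, 1.598, -0.018, 1.161, -0.05], TCP at [0.291, 0.581, 0.25] pointing down, gripper open.
Joint ranges: [-2.61, 2.61], [-0.41, 2.15], [-1.48, 1.57], [0, 2.5], [-1.57, 4.71], [0.05, 1.97], [-2.85, 2.85]. Speed limits (rad/s): [2.79, 2.79, 3.14, 3.14, 3.14, 3.14, 3.14].

## Interface

Orientations are given as a unit quaternion [x, y, z, w].
In Python, from bench import move_ptp, movel, move_j, move_gripper, pause, inverse_kinematics, read_camera, camera_params, MotionError, sign_off, look_for, tip_of, read_time_s, read_qpos, read_joint_vel, read_effort, read_eef_pos, read_tcp_rot, read_ft_force, read_ft_torque, read_finger_gap gives the robot as it stands. Calls block until the motion is done:
- move_ptp(position, orientation): joint-space move of the TCP to a pose.
- movel(position, orientation=None, speed=0.15): straight line of the TCP; orientation=None keeps the orientation; speed is the mean speed in m/s.
- move_j(angles): joint-space move.
- move_gripper(opening, effort=None): finger opening in m; effort is the grip in N (None keeps the last); returns when the fingers have stopped.
- pause(seconds).
- inverse_kinematics(position, orientation): joint angles nearest the present ones, or None.
- read_camera(name): name is "scene" or "top" or "wrist"; returns the picture (400x640x3 uint8, red, green, blue); there is no depth.
- camera_params(name): a dict with "K" (3x3 intrinsics, pixels), "camera_from_world" (4x4, takes a point from world to camera coordinates). Camera axes: x right, y down, z forward; pixel columns grow to the right and rows downward; lengths in m; the calibration is good to about 2 mm. A picture is of the moment at which its call begins: read the wrist's pose just before it. camera_params takes no time and is no camera call; for the wrist camera it gives the pose at the moment of the call.
A pose or a line that the arm cannot do raises MotionError and nothing moves.
- sign_off(): hands the job in, once; it reports no verdict.
Trained networks look in the newest picture that a camera, given by its name, has taken for a name from the list of things; names that differ only in an ending like _2 or _b are one class to them, and where a whole thing is asked for, a point or a joint stands for the part that bears it (a point fixed in the world has none). Each returns a list of dicts, best first, with "confidence" (0 to 1); they miss things now and then, are a little off and sometimes report something else, mostly with a low value. They report only what shows in the picture. A call takes as long as a camera call.
- look_for(camera, name): "at" ([column, row] in pixels, amid what is visible of it).
- tip_of(camera, name): "at" ([column, row] in pixels: a listed point, or the origin of a listed thing).
Readings, each from a call of its own:
- read_time_s(): time.
- read_qpos(): joint angles.
- read_joint_vel(): joint speeds.
- read_effort(): joint torques, N m.
- read_eef_pos(): TCP position.
- read_tcp_rot(): TCP orientation.
- read_ft_force(): force on the tool from outside, world axes, zero at the start.
- read_ft_torque(): the same for the moment, N m.
- read_finger_gap(): finger opening in m.
Only numpy, scipy, OpenCV 4.12 (cv2) and the standard library are available. Lean on these libraries where they do the work, as an engineer would, in place of code of your own. Each camera call takes 0.05 s, during which the arm holds its last target.

## Task

On the back of the headlamp, turn the red aim screw clockwise until it bottoms, snugging it gently finger-tight against its stop without forcing it, then back it off a quarter of a turn and let go. Leave the black screw and the other things on the bench as they are.

Things in the scene. Friction and masses are not known exactly. Their poses are not given: they have to be found in the camera images.
- lamp: Black headlamp housing lying lens down, fixed to the bench, 170 x 350 x 90 mm high (bright rim at the bench 190 x 370 mm). Origin: centre of the underside; z up, y along its length. On its flat back, 90 mm up: a round bulb cover in the middle (74 mm across, 12 mm high) and the two screws, 90 mm either side of it along y (red at either end).
- red_screw: Red screw's knob: a disc 42 mm across, 8 mm high, with an upright bar 42 mm long (x), 14 mm thick (y), 36 mm high, to pinch across its thickness. Origin: on the turning axis under the disc, 109 mm above the bench; z up. A white line on top marks the -x half. Tightens clockwise seen from above; only turns, does not rise or sink; friction about 0.04 N m. Below it a fixed grey collar, 58 mm across.
- red_grip (a point): Middle of the red knob's bar, on the axis, 135 mm above the bench; axes as the knob's. The stop is hidden in the collar, 0.7 to 2.8 rad from the start, different each time. There the moment rises by about 0.04 N m per degree of hand turn: snug is 0.2 to 0.45 N m in all at the knob; under 0.16 is not yet snug, over 0.64 spoils the stop. It can be backed off more than a quarter turn.
- red_mark (a point): Outer end of the white line on top of the red bar, 20 mm from the axis on its -x half, 153 mm above the bench.
- black_mark (a point): The same point on the black screw's knob, which is of the same shape and size; this screw must not be turned.
- black_grip (a point): Middle of the black knob's bar, on its turning axis, 135 mm above the bench.
- lens: Loose whitish clear round lens, 96 mm across, 14 mm high, lying beside the lamp. Origin: centre of its underside. To be left alone.
- projector: Loose black projector unit standing beside the lamp, 80 mm across, 62 mm high. Origin: centre of its underside. To be left alone.
- screwdriver: Loose screwdriver with red handle, 200 mm long, lying beyond the lamp. To be left alone.
- bottle: Loose clear bottle with red cap, 60 mm across, 150 mm high, standing beside the lamp. Origin: centre of its underside. To be left alone.

How it is judged:
By the outcome, as a careful person would: the job done as asked, in the order asked, and still so for the second after the job is handed in, with the robot touching nothing.
It also fails if it takes over 72 s, if anything falls off the work surface, if the arm or the gripper's body presses on something with over 40 N, if the wrist force passes 120 N, or if a joint passes its speed limit or range.

## Working session

There is one attempt and no reset: what is moved stays moved. The work goes in short steps, each a Python script; the robot and the scene stay as the last script left them, time stands still between calls to the robot, and variables do not carry over. Pictures are saved under pics/ and viewed, and the job is handed in when it is done.

```bash
mkdir -p pics; ls; cat > h.py <<'E'
from bench import *
import numpy as np, cv2
def snap(c,fn):
    im=read_camera(c); cv2.imwrite('pics/'+fn,im[:,:,::-1]); return im
def ray(c,px,z,P=None):
    P=P or camera_params(c); K=np.array(P["K"]);T=np.array(P["camera_from_world"])
    d=T[:3,:3].T@np.linalg.inv(K)@np.array([px[0],px[1],1.]); o=-T[:3,:3].T@T[:3,3]
    return o+d*(z-o[2])/d[2]
E
python3 - <<'E'
from h import *
print(read_time_s(), read_tcp_rot(), read_ft_force(), read_ft_torque())
for c in ["scene","top","wrist"]:
    snap(c,c+'0.png')
    for n,z in [("red_grip",.135),("red_mark",.153),("black_mark",.153),("black_grip",.135),("lamp",0),("bottle",0),("projector",0)]:
        for r in tip_of(c,n)[:2]: print(c,n,np.round(r["at"],1),round(r["confidence"],2),np.round(ray(c,r["at"],z),4))
print(read_time_s())
E
```

```text
pics
0.0 [ 2.30260578e-01  9.73128086e-01 -1.31847326e-03 -2.37803123e-04] [ 0.41263755 -0.50612738  0.33723526] [-0.00654112 -0.06084762 -0.03752243]
scene red_grip [277.  156.5] 0.92 [ 0.5572 -0.0561  0.135 ]
scene red_mark [282.1 148. ] 0.85 [ 0.542  -0.0543  0.153 ]
scene black_mark [336.7 188.7] 0.85 [0.5555 0.1349 0.153 ]
scene black_grip [339.7 185.6] 0.8 [0.5272 0.1185 0.135 ]
scene black_grip [397.3 260. ] 0.47 [0.6057 0.338  0.135 ]
scene lamp [307.5 211.9] 0.72 [0.5374 0.0287 0.    ]
scene bottle [423.1 300.2] 0.91 [0.5478 0.3841 0.    ]
scene projector [240.4 170.9] 0.91 [ 0.5577 -0.2153  0.    ]
top red_grip [375.6 207.7] 0.7 [ 0.5554 -0.0563  0.135 ]
top red_grip [430.  213.6] 0.67 [ 0.5412 -0.1847  0.135 ]
top red_mark [377.6 218.2] 0.54 [ 0.5275 -0.0584  0.153 ]
top black_mark [298.5 211.7] 0.63 [0.5429 0.1258 0.153 ]
top black_mark [238.5 241.1] 0.58 [0.4743 0.2636 0.153 ]
top black_grip [302.5 216.2] 0.5 [0.5351 0.117  0.135 ]
top lamp [336.3 220.7] 0.9 [0.5442 0.0329 0.    ]
top bottle [204.3 224.1] 0.85 [0.5353 0.3803 0.    ]
top projector [432.8 211.7] 0.9 [ 0.5681 -0.2222  0.    ]
top projector [375.  205.3] 0.41 [ 0.5853 -0.0699  0.    ]
1.2
```

```bash
python3 - <<'E'
import cv2,numpy as np
s=cv2.imread('pics/scene0.png');t=cv2.imread('pics/top0.png')
a=cv2.resize(s[100:250,200:400],(800,600),interpolation=3);cv2.imwrite('pics/sc.png',a)
a=cv2.resize(t[150:290,250:430],(771,600),interpolation=3);cv2.imwrite('pics/tc.png',a)
E
```

```text
(no output)
```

View pics/scene0.png

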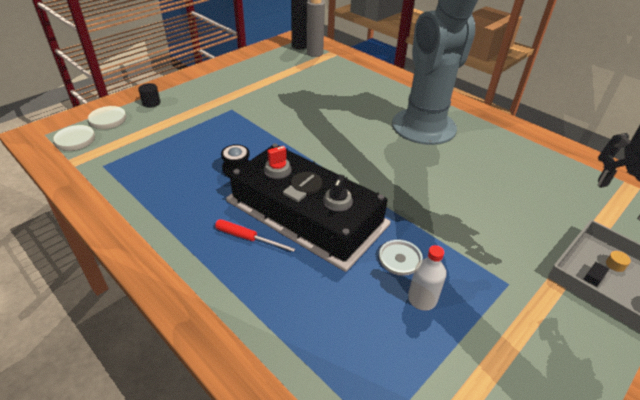

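View pics/top0.png

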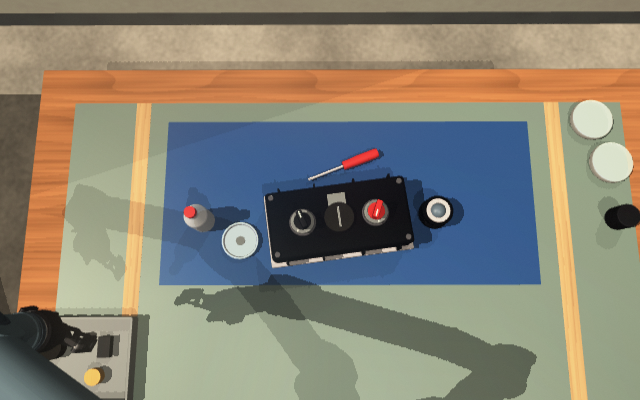

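```bash
sleep 1
```

```text
(no output)
```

View pics/tc.png

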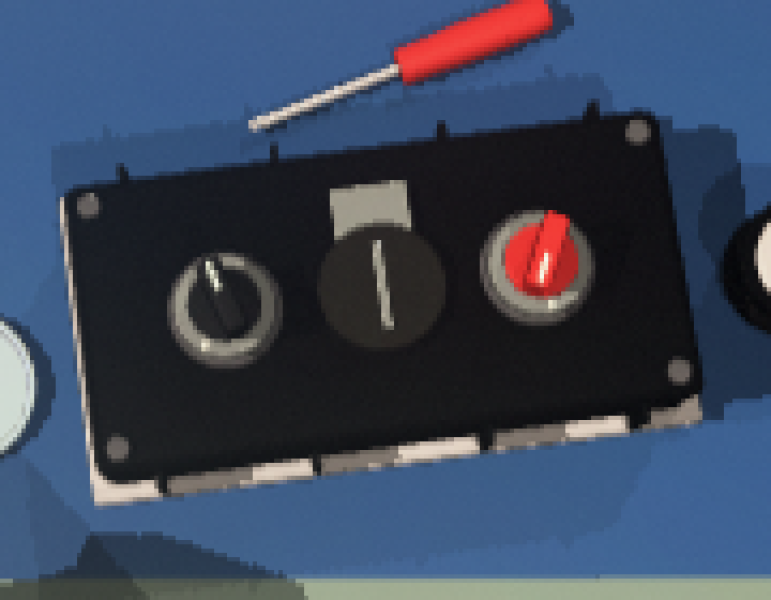

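```bash
cat >> h.py <<'E'
def qd(psi): return [float(np.cos(psi/2)),float(np.sin(psi/2)),0.,0.]
E
python3 - <<'E'
from h import *
for d in range(-180,540,30):
    q=inverse_kinematics([.556,-.056,.26],qd(np.radians(d)))
    print(d, None if q is None else np.round(q,2))
P=camera_params("wrist"); T=np.array(P["camera_from_world"]); print(-T[:3,:3].T@T[:3,3], T[2,:3], T[0,:3],read_time_s())
E
```

```text
-180 [-0.52  0.23  0.63  1.83 -0.15  1.13  1.73]
-150 [-0.47  0.22  0.57  1.83 -0.13  1.13  2.24]
-120 [-0.41  0.21  0.5   1.83 -0.11  1.13  2.75]
-90 [-1.02  0.55  1.39  1.85 -0.58  1.24 -2.59]
-60 [-1.02  0.55  1.39  1.85 -0.58  1.24 -2.07]
-30 [-1.02  0.55  1.39  1.85 -0.58  1.24 -1.55]
0 [-0.72  0.27  0.87  1.84 -0.23  1.14 -1.34]
30 [-0.65  0.25  0.78  1.84 -0.19  1.13 -0.84]
60 [-0.62  0.24  0.75  1.84 -0.18  1.13 -0.33]
90 [-0.6   0.24  0.72  1.84 -0.17  1.13  0.18]
120 [-0.57  0.23  0.69  1.84 -0.16  1.13  0.7 ]
150 [-0.55  0.23  0.66  1.84 -0.16  1.13  1.22]
180 [-0.52  0.23  0.63  1.83 -0.15  1.13  1.73]
210 [-0.47  0.22  0.57  1.83 -0.13  1.13  2.24]
240 [-0.41  0.21  0.5   1.83 -0.11  1.13  2.75]
270 [-1.02  0.55  1.39  1.85 -0.58  1.24 -2.59]
300 [-1.02  0.55  1.39  1.85 -0.58  1.24 -2.07]
330 [-1.02  0.55  1.39  1.85 -0.58  1.24 -1.55]
360 [-0.72  0.27  0.87  1.84 -0.23  1.14 -1.34]
390 [-0.65  0.25  0.78  1.84 -0.19  1.13 -0.84]
420 [-0.62  0.24  0.75  1.84 -0.18  1.13 -0.33]
450 [-0.6   0.24  0.72  1.84 -0.17  1.13  0.18]
480 [-0.57  0.23  0.69  1.84 -0.16  1.13  0.7 ]
510 [-0.55  0.23  0.66  1.84 -0.16  1.13  1.22]
[0.22861625 0.61207794 0.37408571] [ 0.24146887 -0.12213662 -0.96269176] [ 4.48784588e-01  8.93639603e-01 -8.08789292e-04] 1.2
```

```bash
python3 - <<'E'
from h import *
move_ptp([.556,-.056,.25],qd(np.radians(167)))
print(np.round(read_qpos(),3),read_eef_pos(),read_time_s())
snap("wrist","w1.png")
for n,z in [("red_grip",.135),("red_mark",.153),("red_screw",.109)]:
    for r in tip_of("wrist",n)[:2]: print(n,np.round(r["at"],1),round(r["confidence"],2),np.round(ray("wrist",r["at"],z),4))
E
```

```text
[-0.532  0.24   0.642  1.845 -0.16   1.108  1.514] [ 0.55628078 -0.05450399  0.24990155] 3.65
red_grip [313.6 201.1] 0.64 [ 0.5537 -0.0605  0.135 ]
red_mark [316.7 184.6] 0.82 [ 0.5373 -0.0541  0.153 ]
red_screw [312.7 190.7] 0.91 [ 0.5516 -0.0619  0.109 ]
```

View pics/w1.png

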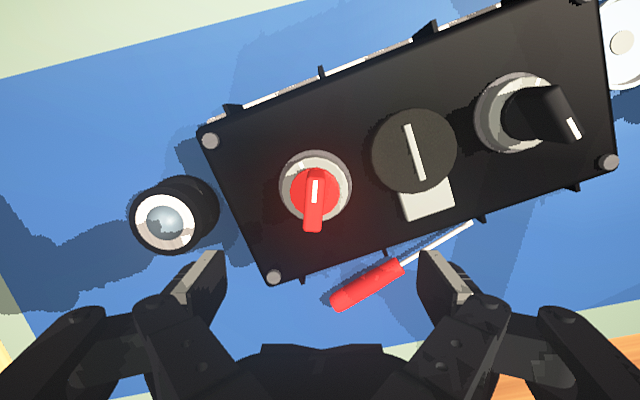

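```bash
python3 - <<'E'
import cv2
a=cv2.imread('pics/w1.png')[140:245,265:365];cv2.imwrite('pics/w1c.png',cv2.resize(a,(570,598),interpolation=0))
from h import *
for p in [(316,177),(315,203),(312,208),(312,231),(283,185),(352,185)]: print(p,np.round(ray("wrist",p,.153),4))
print(camera_params("wrist")["camera_from_world"])
E
```

```text
(316, 177) [ 0.5319 -0.0536  0.153 ]
(315, 203) [ 0.5502 -0.0587  0.153 ]
(312, 208) [ 0.5534 -0.0616  0.153 ]
(312, 231) [ 0.5707 -0.0657  0.153 ]
(283, 185) [ 0.5322 -0.0777  0.153 ]
(352, 185) [ 0.5432 -0.0301  0.153 ]
[[ 2.24162892e-01  9.74551444e-01 -6.93153959e-04 -7.05574171e-02]
 [ 9.38305021e-01 -2.15633334e-01  2.70344137e-01 -5.67374628e-01]
 [ 2.63314802e-01 -6.12515135e-02 -9.62763505e-01  2.28938638e-01]
 [ 0.00000000e+00  0.00000000e+00  0.00000000e+00  1.00000000e+00]]
```

View pics/w1c.png

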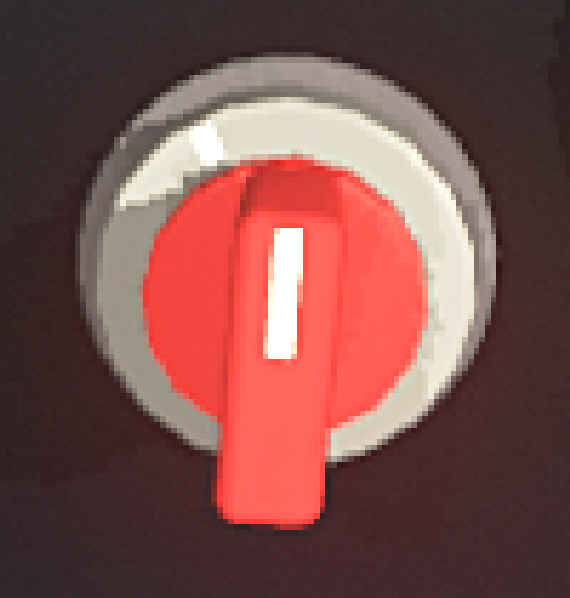

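```bash
python3 - <<'E'
from h import *
pause(.2)
print(read_eef_pos())
q=list(read_qpos()); q[6]-=np.pi; move_j(q); pause(.3)
print(read_time_s(),read_eef_pos(),np.round(read_qpos(),3),read_tcp_rot())
im=snap("wrist","w2.png")
for n,z in [("red_grip",.135),("red_mark",.153),("red_screw",.109)]:
    for r in tip_of("wrist",n)[:2]: print(n,np.round(r["at"],1),round(r["confidence"],2),np.round(ray("wrist",r["at"],z),4))
a=im[140:245,265:365,::-1];cv2.imwrite('pics/w2c.png',cv2.resize(a,(570,598),interpolation=0))
E
```

```text
[ 0.55603507 -0.05581854  0.24998889]
7.0 [ 0.55603376 -0.05582917  0.24998321] [-0.531  0.239  0.643  1.846 -0.16   1.108 -1.627] [ 9.93587606e-01 -1.13064889e-01  1.42849164e-05 -5.32608281e-06]
red_grip [326.2 204.2] 0.67 [ 0.5509 -0.0588  0.135 ]
red_mark [327.1 236.6] 0.74 [ 0.5316 -0.0548  0.153 ]
red_mark [324.7 205.6] 0.41 [ 0.5554 -0.0584  0.153 ]
red_screw [325.5 194.8] 0.85 [ 0.5515 -0.0587  0.109 ]
```

View pics/w2c.png

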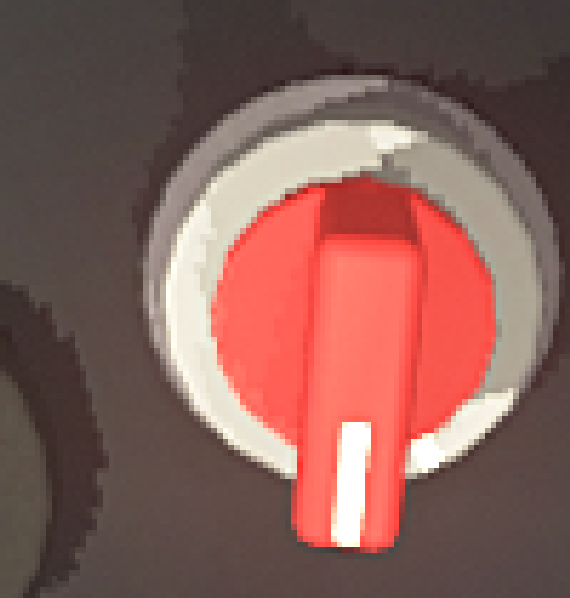

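```bash
python3 - <<'E'
from h import *
a=ray("wrist",(329.4,181.6),.153);b=ray("wrist",(325.7,236.3),.153)
print(a,b,(a+b)/2,np.linalg.norm(a-b),np.degrees(np.arctan2(*(a-b)[1::-1])))
E
```

```text
[ 0.57194292 -0.06556692  0.153     ] [ 0.5321151  -0.05383968  0.153     ] [ 0.55202901 -0.0597033   0.153     ] 0.041518470985962584 -16.406979098713645
```

```bash
cat >> h.py <<'E'
def ft(n=8,dt=.02):
    F=[];M=[]
    for _ in range(n):
        F.append(read_ft_force());M.append(read_ft_torque());pause(dt)
    return np.mean(F,0),np.mean(M,0),np.std(M,0)
E
python3 - <<'E'
from h import *
p=[.552,-.059]
q=inverse_kinematics(p+[.22],qd(np.radians(163.5))); print(np.round(q,3))
move_gripper(.05)
move_ptp(p+[.20],qd(np.radians(163.5)))
movel(p+[.140],speed=.06); pause(.3)
print(read_time_s(),read_eef_pos(),np.round(read_qpos(),3)); print(ft(),read_time_s())
snap("wrist","w3.png")
E
```

```text
[-0.165  0.236  0.226  1.868 -0.061  1.044  1.367]
11.625 [ 0.55219771 -0.05896565  0.14031296] [-0.139  0.335  0.199  1.929 -0.084  0.884  1.386]
(array([-0.08330087,  0.01377537,  0.19829176]), array([ 0.00638407, -0.01517717, -0.00868391]), array([0.01627343, 0.02243938, 0.02658236])) 11.7583
```

View pics/w3.png

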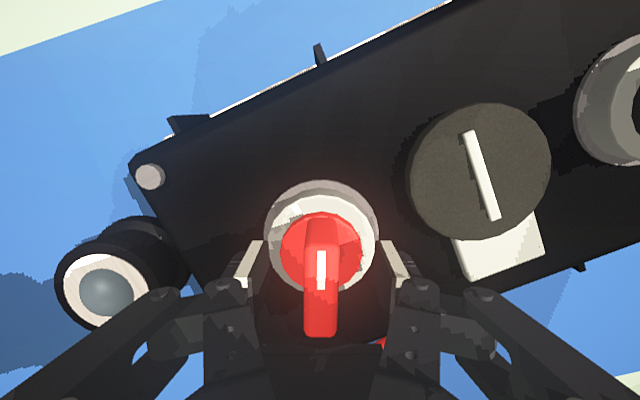

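The jaws straddle the bar, centred near (320,270), with the cover and projector clear. I'll grip it and check the load.

```bash
python3 - <<'E'
from h import *
move_gripper(.0,40); pause(.2)
print(read_time_s(),read_finger_gap(),read_eef_pos()); print(np.round(ft(15),3))
q=list(read_qpos()); print(np.round(q,4))
np.save('q0.npy',q)
for i in range(3):
    q[6]-=np.radians(5); t=read_time_s(); move_j(q); t1=read_time_s(); pause(.15)
    F,M,s=ft(12); print(i,t1-t,np.round(F,2),np.round(M,3),read_qpos()[6]-q[6],np.round(read_eef_pos(),4),read_time_s())
E
```

```text
12.4167 0.01352163401747958 [ 0.55190165 -0.05920969  0.14008204]
[[-1.072 -0.659  1.975]
 [-0.151  0.201 -0.02 ]
 [ 0.037  0.022  0.029]]
[-0.1386  0.3357  0.1995  1.9294 -0.0843  0.8845  1.3861]
0 0.25 [-0.36 -0.06  1.32] [-0.024  0.123  0.019] 0.0005906438562706118 [ 0.552  -0.0591  0.1401] 13.2667
1 0.25 [-0.17  0.43  1.26] [0.135 0.035 0.022] 0.0005984827064371423 [ 0.552  -0.059   0.1401] 13.8667
2 0.25 [0.49 1.51 0.39] [ 0.372 -0.085  0.023] 0.0006544200149793955 [ 0.5521 -0.0588  0.1401] 14.4667
```

```bash
cat > turn.py <<'E'
from h import *
move_gripper(.0,60)
q0=np.load('q0.npy'); q=list(q0); q[6]=q0[6]-np.radians(15)
base=-0.009; hist=[]
def go(dd):
    q[6]-=np.radians(dd); move_j(q); pause(.08)
    F,M,s=ft(10,.01); tr=-np.degrees(read_qpos()[6]-q0[6])
    hist.append((tr,M[2]-base)); print(round(tr,2),np.round(F,1),np.round(M,3),round(read_time_s(),2),flush=True)
    return M[2]-base,np.abs(F).max()
go(10); go(10)
step=3
while True:
    if q[6]<q0[6]-np.radians(175): print("range"); break
    m,f=go(step)
    if f>20: print("force"); break
    if m>.095:
        F,M,s=ft(20,.01); m=M[2]-base
        print("confirm",round(m,3))
        if m>.09: print("contact"); break
    if read_time_s()>52: print("time"); break
np.save('hist.npy',hist)
E
python3 turn.py
```

```text
24.89 [1.  3.4 0.3] [ 0.733 -0.337  0.045] 15.14
34.81 [ 2.8  4.2 -1.3] [ 0.987 -0.611  0.038] 15.6
37.83 [ 2.9  4.3 -1.2] [ 1.035 -0.658 -0.034] 16.02
40.83 [ 3.1  4.4 -1.5] [ 1.018 -0.672 -0.033] 16.43
43.83 [ 3.3  4.7 -1.6] [ 1.009 -0.698 -0.033] 16.85
46.83 [ 3.4  4.8 -2.2] [ 1.028 -0.738 -0.03 ] 17.27
49.83 [ 3.5  4.4 -1.5] [ 1.049 -0.784 -0.028] 17.68
52.83 [ 3.8  4.8 -1.9] [ 1.047 -0.814 -0.031] 18.1
55.83 [ 4.   4.7 -2.2] [ 1.049 -0.835 -0.026] 18.52
58.83 [ 4.   4.6 -2.3] [ 1.041 -0.881 -0.023] 18.93
61.83 [ 4.1  4.8 -2.5] [ 1.052 -0.918 -0.042] 19.35
64.83 [ 4.7  4.7 -3.2] [ 1.056 -0.924 -0.055] 19.77
67.83 [ 4.5  4.8 -2.9] [ 1.062 -0.989 -0.027] 20.18
70.83 [ 4.7  4.8 -3.5] [ 1.063 -1.011 -0.043] 20.6
73.83 [ 4.9  4.7 -3.3] [ 1.037 -1.06  -0.014] 21.02
76.81 [ 5.   4.6 -3.5] [ 1.035 -1.077  0.058] 21.43
79.79 [ 5.6  4.7 -3.7] [ 1.024 -1.082  0.171] 21.85
confirm 0.18
contact
```

```bash
cat > snug.py <<'E'
from h import *
q0=np.load('q0.npy'); q=list(q0); q[6]=q0[6]-np.radians(80); base=-.009
for dd in (1.5,1,1):
    q[6]-=np.radians(dd); move_j(q); pause(.15)
    F,M,s=ft(20,.01); m=M[2]-base
    print(round(-np.degrees(read_qpos()[6]-q0[6]),2),np.round(F,1),np.round(M,3),round(m,3),round(read_time_s(),2),read_finger_gap())
    if m>.29: break
E
python3 snug.py
```

```text
81.28 [ 5.5  4.3 -3.8] [ 1.019 -1.079  0.236] 0.245 22.58 0.012939743700437743
82.27 [ 5.5  4.3 -3.7] [ 1.012 -1.091  0.282] 0.291 23.15 0.013446414543852077
```

```bash
cat > back.py <<'E'
from h import *
q0=np.load('q0.npy'); q=list(q0)
for a in (60,20,-10.5):
    q[6]=q0[6]-np.radians(a); move_j(q); pause(.1)
    F,M,s=ft(10,.01); print(a,np.round(F,1),np.round(M,3),round(-np.degrees(read_qpos()[6]-q0[6]),2),read_time_s())
move_gripper(.05); pause(.2)
p=list(read_eef_pos()); print(p)
p[:2]=[.552,-.059]; p[2]=.25
movel(p,speed=.1); pause(.4)
print(read_eef_pos(),read_qpos()[6],read_time_s())
im=snap("wrist","w4.png"); np.save('T4.npy',camera_params("wrist")["camera_from_world"])
for n in ("red_mark","black_mark"):
  for r in tip_of("wrist",n)[:2]: print(n,np.round(r["at"],1),round(r["confidence"],2),np.round(ray("wrist",r["at"],.153),4))
a=im[140:245,265:365,::-1];cv2.imwrite('pics/w4c.png',cv2.resize(a,(570,598),interpolation=0))
E
python3 back.py
```

```text
60 [ 4.4  4.7 -2.5] [ 1.048 -0.895  0.05 ] 59.81 23.8
20 [ 2.7  4.4 -0.6] [ 1.024 -0.527  0.042] 20.01 24.6917
-10.5 [1.4 2.6 0.4] [ 0.676 -0.315 -0.033] -10.43 25.45
[np.float64(0.5518990734616748), np.float64(-0.05931483467996903), np.float64(0.1401184123881175)]
[ 0.55192095 -0.05900715  0.24976517] 1.540036211901983 27.7417
red_mark [324.4 183.3] 0.93 [ 0.5328 -0.0548  0.153 ]
black_mark [584.6 176.2] 0.88 [0.547  0.1272 0.153 ]
```

View pics/w4.png

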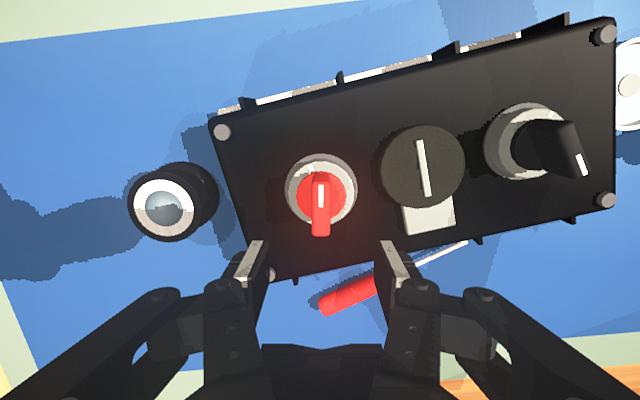

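View pics/w4c.png

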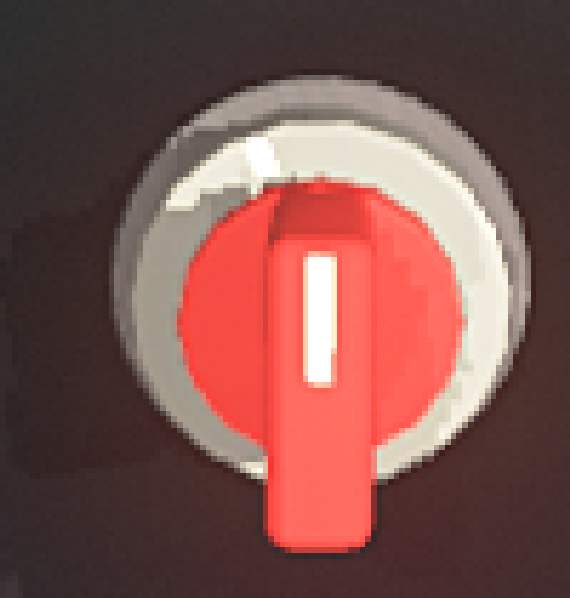

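```bash
python3 - <<'E'
from h import *
f=lambda x,y:(265+x/5.7,140+y/5.7)
a=ray("wrist",f(320,238),.153);b=ray("wrist",f(320,552),.153)
print((a+b)/2,np.linalg.norm(a-b),np.degrees(np.arctan2(*(b-a)[1::-1])))
a=ray("wrist",f(320,253),.153);b=ray("wrist",f(319.5,386),.153)
print(np.degrees(np.arctan2(*(b-a)[1::-1])),read_tcp_rot(), 2*np.degrees(np.arctan2(*np.array(read_tcp_rot())[[1,0]])))
E
```

```text
[ 0.55223621 -0.05919915  0.153     ] 0.04174186820968831 -6.054328823671171
-6.264357269640615 [ 5.24192561e-02  9.98625153e-01 -1.19592305e-04 -1.06413684e-04] 173.99044133980203
```

```bash
python3 - <<'E'
from h import *
print(np.round(read_ft_force(),2),read_time_s()); sign_off()
E
```

```text
[0.43 0.49 0.76] 27.8917
the job is handed in; nothing more can be done
```

The red aim screw was turned clockwise to its stop, snugged to about 0.29 N m, backed off about a quarter turn and released. The job was handed in at 27.9 s.

- **Stop and snug:** I held the bar in one grip. The moment began to climb at about 76° of turn, at roughly 0.04 N m per degree. I stopped at 82.3°, inside the 0.2–0.45 N m range.
- **Back-off:** I aimed between "90° from first contact" and "90° from the snug position". It came out at about 87° from first contact and 93° from snug.
- **Release check:** After opening the gripper and rising to 0.25 m, the wrist camera showed the bar at −6.1°, against −16.5° at the start. That +10.4° matches the hand's 10.5°, so the bar did not slip in the grip.
- **Other things:** The arm went near nothing else. The last picture shows the black screw, projector and screwdriver undisturbed. The lens is only partly in view and the bottle is out of frame, and I did not look at them again.
- **Readings that disagreed:**
  - While turning freely, the moment read between −0.05 and +0.05 N m instead of a steady 0.04, so the snug value is good to about ±0.04 N m.
  - The side force rose to about 7 N from a small offset between grip and axis, well below the limits.
  - The scene and top cameras put the screw axis about 4 mm from where the two wrist views did. I used the wrist value, and the wrist picture after release agreed with it.

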